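Load a carton under the sprung flap of the stamping jig

ROBOT

A 6-joint arm with a two-finger parallel gripper is mounted at the origin on a cart in front of the work surface, level with it; the furniture and walls round the work are solid. World frame = base frame: x ahead of the robot, y to its left, z up, the work surface at z = 0. Lengths are in m, angles in degrees, forces in N, time in s.
With the tool pointing down it reaches from about 0.35 to 0.875 m from the base axis. Payload 15.5 kg.
Tool frame: the origin (TCP) lies at the very end of the fingers, on their centre line; the grasp point (between the pads) lies 19 mm behind it (env.tcp_to_grasp is the distance from the TCP to the grasp point, in m); z points along the fingers, x is the direction in which the jaws open and shut, and the axes are right-handed (so a half turn about z gives the same grasp; the last joint's range is limited). The gripper opens to 85 mm and grips with 20 to 120 N. Pads are 22 mm wide; open, the fingers measure 114 mm over their backs; the gripper's body (76 mm by 85 mm) begins 54 mm behind the grasp point. The pads swing forward as they close: fully open they stand 13 mm farther back than shut.
Start: joints at [66.434, 28.281, 77.091, -0, 74.628, -5.472], TCP at [0.194, 0.594, 0.231] pointing down, gripper open.
Joint ranges: [-166.48, 166.48], [-47.26, 123.95], [12.59, 153.08], [-70.14, 250.14], [6.76, 159.57], [-176.63, 176.63]. Speed limits (degrees/s): [108.29, 108.29, 147.25, 172.46, 172.46, 172.46].

INTERFACE

Orientations are given as [roll, pitch, yaw] about the fixed x, y, z axes, in that order (R = Rz(yaw) Ry(pitch) Rx(roll)).
In Python, from workcell import env gives the robot as it stands. The module is installed in compiled form; this text tells all that it offers.
- The arm moves only by the shell command python3 -m pendant 'ROWS' [FORCE]. ROWS is JSON, a list of rows, each a list of 3 entries, a list of its own where there are three numbers: the shift along the tool's x, y, z in m, then the turn, a rotation vector about the tool's x, y, z in rad, then the finger opening in m, from 0 to 0.0854. A call has 1 to 12 rows; each row is the pose to reach, as a shift and turn from the pose commanded when the call began, along the tool's axes at that moment; what a row does not reach only later rows make up. A row lasts 1/12 s, in which the tool goes at most 41.7 mm and 7.16 degrees, less where a joint would pass 70% of its speed; a pose out of reach is approached as far as the arm can. A call with a gripper value outside its range is refused whole. The fingers move at their own pace and stop on an object; FORCE is the grip in N (left out, the last holds). Time passes only in rows, so rows that repeat a pose let the fingers close. It gives the time, the measured TCP pose, the force and the opening at its end, in the units of the state.
- env.read_state(): the state, without advancing time (a new reading comes with each control period).
- env.capture(name): name is "scene" or "side" or "wrist"; returns (picture, depth): 480x640x3 uint8, blue, green, red; 480x640 float32, m along the optical axis (not along the pixel's ray), 0 where there is no reading.
- env.get_calibration(name): a dict with "camera_matrix" (3x3 intrinsics, pixels), "world_from_camera" (4x4, takes a point from camera to world coordinates). Camera axes: x right, y down, z forward; pixel columns grow to the right and rows downward; lengths in m; the calibration is good to about 2 mm. A picture is of the moment at which its call begins: read the wrist's pose just before it. get_calibration takes no time and is no camera call; for the wrist camera it gives the pose at the moment of the call.
- env.hand_in(): hands the job in, once; it reports no verdict.
The state is a dict: "time_s": time; "qpos": joint angles; "qd": joint speeds; "effort": joint torques, N m; "eef_pos": TCP position; "tool_rot": TCP orientation; "contact_force": force on the tool from outside, world axes, zero at the start; "wrist_torque": the same for the moment, N m; "finger_gap": finger opening in m.
Only numpy, scipy, OpenCV 4.12 (cv2) and the standard library are available. Lean on these libraries where they do the work, as an engineer would, in place of code of your own. Each camera call takes 0.05 s, during which the arm holds its last target.

TASK

Load the brown carton into the stamping jig: press the black-ribbed finger plate down with one fingertip to hold the sprung yellow flap open, and meanwhile push the carton along the lane with the other fingertip until it is fully home against the end stop. Then take the fingers away so that the flap closes on the carton. Only push and press: do not pinch, lift or ram the carton, and leave the other things on the bench alone.

Things in the scene. Friction and masses are not known exactly. Their poses are not given: they have to be found in the camera images.
- jig: Stamping jig screwed to the bench: plywood base, lane floor 8 mm above the bench, 66 mm wide between aluminium rails 18 mm high. Origin on the bench surface under the nest's centre, on the lane's centre line. x: along the lane, pushing direction; y: left of that, to the finger plate; z up. Base spans x -180 to +70, y -72 to +124 mm. The flap covers x = 0 to +48 mm; before it the lane is open.
- flap (a joint): Angle (rad) of the one-piece sprung yellow flap, rod and finger plate. 0 = closed and empty: flap slopes down to the right, blocking the lane. 0.25 = level, lying on a seated carton. Above 0.33 it clears the carton; 0.45 is a good holding angle (5 to 12 N down on the plate, by friction); 0.62 = hard stop. It springs back when let go. It depends on how far the plate is pressed, not where along x.
- finger_plate (a point): Middle of the finger plate's top (moves with it): yellow plate with black ribbed pad, jig x = -174 to -30 mm, 46 mm wide. Closed: 61 mm above the bench at jig y = +90, sloping up to the left. At 0.45 rad: level, 42 mm above the bench, y = +64 to +110 mm. A tip sliding on it at that height leaves the other tip, 65 to 105 mm to its right, in the lane 34 mm over its floor, behind the carton.
- flap_edge (a point): Front right corner of the flap: end of its free edge on the entry side (jig x = 0). About 37 mm above the bench when closed, 75 mm at 0.45 rad. The flap is a yellow frame with a window for the stamp, hinged on its left side.
- carton: Brown closed carton with white label, 61 mm wide, 100 long, 50 high, 0.1 to 0.2 kg, in the lane before the flap. Origin: centre of its underside; its y axis (length) lies along the jig's x, rear face 50 mm from the origin on the entry side. Seated: origin at x = 0, y = 0, z = 8 mm in the jig's frame; the rear half then stands out before the flap.
- stamp: Self-inking stamp, 34 x 62 x 84 mm, black frame and blue handle, standing to the right of the jig; origin at the centre of its underside. Leave alone.
- spare_carton: Second brown carton like the first, waiting on the bench to the left of the jig; origin at the centre of its underside. Leave alone.
- tall_carton: Brown carton 66 x 120 x 90 mm at the left; origin at the centre of its underside. Leave alone.
- label_roll: White label roll, 82 mm across, 52 mm high, at the left; origin at the centre of its underside. Leave alone.
- blue_carton: Small blue carton 46 x 65 x 32 mm, front left; origin at the centre of its underside. Leave alone.
- calculator: Dark blue desk calculator 85 x 165 x 19 mm, right; origin at the centre of its underside. Leave alone.
- marker: Black pen, 134 mm long, 16 mm thick, right of the jig; origin under its middle. Leave alone.
- note_pad: Yellow note pad 66 x 78 x 13 mm, front right; origin at the centre of its underside. Leave alone.
- hinge_rod (a point): Middle of the steel torque rod (the flap's hinge axis), which runs along the jig's x at jig y = +47 mm, 58 mm above the bench, from x = -177 to +61 mm. It turns in three black bearing blocks at x = -168, -22 and +56 mm, tops 62 mm above the bench; rod and blocks pass between the two fingers.
- end_stop (a point): Middle of the aluminium end stop's face, at jig x = +50.5 mm, y = 0; 26 mm above the bench. The stop's top is 44 mm above the bench. The carton's front face comes home against it.

How it is judged (in metres and radians):
On the way, in this order (a step that is already met when the one before it is completed fails the run):
1. a finger holds the flap open (flap above 0.33 rad) while the carton is still outside it (value of joint flap above 0.33 rad and contact force between the fingers and flap above 0.5 N and x of carton in the frame of jig below -0.035 m), for 0.1 s.
2. the carton is home in the nest (within 5 mm of the stop) while a finger still holds the flap open (value of joint flap above 0.3 rad and contact force between the fingers and flap above 0.5 N and x of carton in the frame of jig above -0.005 m), for 0.1 s.
At the end, for the whole second after the job is handed in: The carton stands flat in the nest, square to the lane within 0.08 rad and within 5 mm of the end stop, at rest, and the sprung flap lies level on its top (flap 0.19 to 0.30 rad, pressing on the carton) (x of carton in the frame of jig between -0.005 and 0.004 m and y of carton in the frame of jig between -0.006 and 0.006 m and z of carton in the frame of jig below 0.012 m and angle between the y axis of carton and the x axis of jig, either way round below 0.08 rad and angle between carton's own z axis and vertical below 0.06 rad and value of joint flap between 0.19 and 0.3 rad and contact force between flap and carton above 0.3 N and linear speed of carton below 0.01 m/s); the robot touches nothing.
It fails at once if the carton is lifted more than 10 mm off the lane floor (z of carton in the frame of jig above 0.018 m).
It fails at once if the carton is pinched or rammed (more than 30 N from the fingers) (contact force between the fingers and carton above 30 N).
It fails at once if the carton is rammed into the flap (more than 30 N) (contact force between flap and carton above 30 N).
It fails at once if another thing on the bench is displaced by more than 20 mm (distance of any of stamp, spare_carton, tall_carton, label_roll, blue_carton, calculator, marker, note_pad from where it was at the start of the episode above 0.02 m).
It also fails if it takes over 38 s, if anything falls off the work surface, if the arm or the gripper's body presses on something with over 40 N, if the wrist force passes 120 N, or if a joint passes its speed limit or range.

## Working session

There is one attempt and no reset: what is moved stays moved. The work goes in short steps, Python scripts to look and compute and a shell command to move; the robot and the scene stay as the last step left them, time stands still between calls to the robot, and variables do not carry over. Pictures are saved under pics/ and viewed, and the job is handed in when it is done.

```bash
mkdir -p pics; python3 - <<'E'
from workcell import env
import cv2,numpy as np
s=env.read_state();print(s)
for n in("scene","side","wrist"):
    c=env.get_calibration(n);print(n,np.round(c["camera_matrix"],1).tolist(),np.round(c["world_from_camera"],4).tolist())
    p,d=env.capture(n);cv2.imwrite(f"pics/{n}0.png",p);np.save(f"{n}0.npy",d);np.save(f"{n}0T.npy",c["world_from_camera"])
E
```

```text
{'time_s': 0.0, 'qpos': array([ 6.64321270e+01,  2.83149287e+01,  7.71271367e+01,  1.63928560e-03,
        7.46275489e+01, -5.47141157e+00]), 'qd': array([-0.0398043 ,  0.0713397 , -0.02784828,  0.04032429,  0.04370473,
       -0.11436464]), 'effort': array([-2.80107313e-03, -8.82150507e+01, -3.83880472e+01, -3.09440793e-04,
        1.02802209e-02, -2.44118455e-04]), 'eef_pos': array([0.19397886, 0.59376412, 0.23069973]), 'tool_rot': array([-1.79991789e+02,  6.91464744e-02,  7.19031080e+01]), 'contact_force': array([0.06949446, 0.54806095, 0.21343544]), 'wrist_torque': array([ 0.06077654,  0.03451345, -0.01239544]), 'finger_gap': 0.08572343986923196}
scene [[597.0, 0.0, 324.7], [0.0, 597.0, 230.7], [0.0, 0.0, 1.0]] [[0.8784, -0.3704, 0.302, 0.0356], [-0.4776, -0.6586, 0.5814, -0.9878], [-0.0165, -0.655, -0.7555, 1.3015], [0.0, 0.0, 0.0, 1.0]]
side [[499.3, 0.0, 323.8], [0.0, 499.3, 237.0], [0.0, 0.0, 1.0]] [[0.8357, -0.3497, 0.4234, -0.1557], [-0.5487, -0.4996, 0.6704, -1.127], [-0.0229, -0.7925, -0.6094, 1.0466], [0.0, 0.0, 0.0, 1.0]]
wrist [[421.8, 0.0, 311.8], [0.0, 421.8, 250.6], [0.0, 0.0, 1.0]] [[0.3101, 0.9085, 0.2801, 0.1223], [0.9507, -0.296, -0.0926, 0.6162], [-0.0012, 0.295, -0.9555, 0.373], [0.0, 0.0, 0.0, 1.0]]
```

View pics/scene0.png

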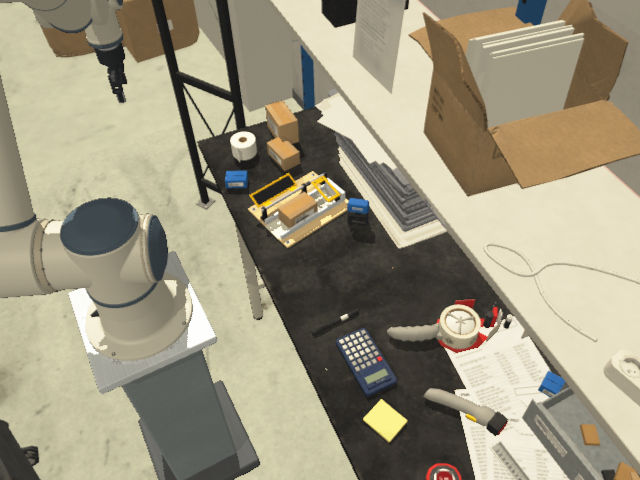

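View pics/side0.png

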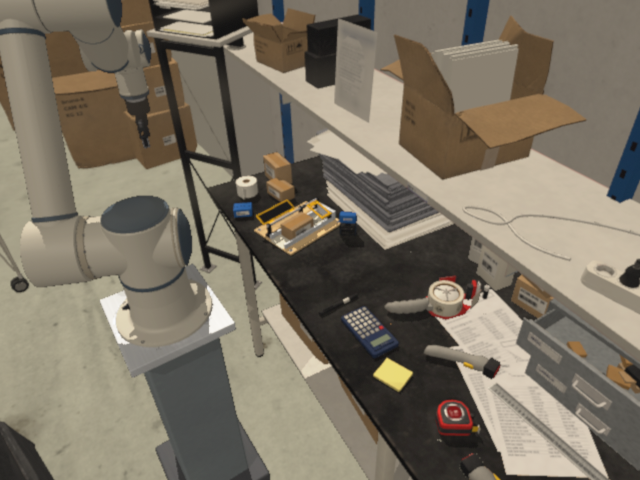

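View pics/wrist0.png

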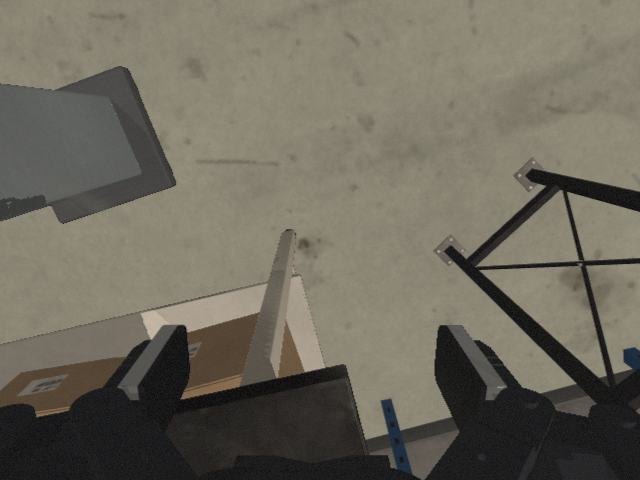

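Scene view: the jig is at about (300,208), with the carton at (297,208) in the lane, the yellow/black plate at (275,190) and the flap at (325,188). The stamp is at (357,208). The wrist camera does not see the jig yet. I'll zoom in and measure.

```bash
cat > h.py <<'E'
import numpy as np,cv2
from workcell import env
def ray(cal,u,v,z,T=None):
    K=np.array(cal["camera_matrix"]);T=np.array(cal["world_from_camera"] if T is None else T)
    d=T[:3,:3]@np.linalg.solve(K,[u,v,1.]);o=T[:3,3]
    return o+d*(z-o[2])/d[2]
def proj(cal,P,T=None):
    K=np.array(cal["camera_matrix"]);T=np.array(cal["world_from_camera"] if T is None else T)
    c=T[:3,:3].T@(np.array(P,float)-T[:3,3]);p=K@c;return p[:2]/p[2]
E
python3 - <<'E'
from h import *
p=cv2.imread("pics/scene0.png")
c=p[140:260,210:370];cv2.imwrite("pics/scene0c.png",cv2.resize(c,None,fx=5,fy=5,interpolation=cv2.INTER_CUBIC))
E
```

```text
(no output)
```

View pics/scene0c.png

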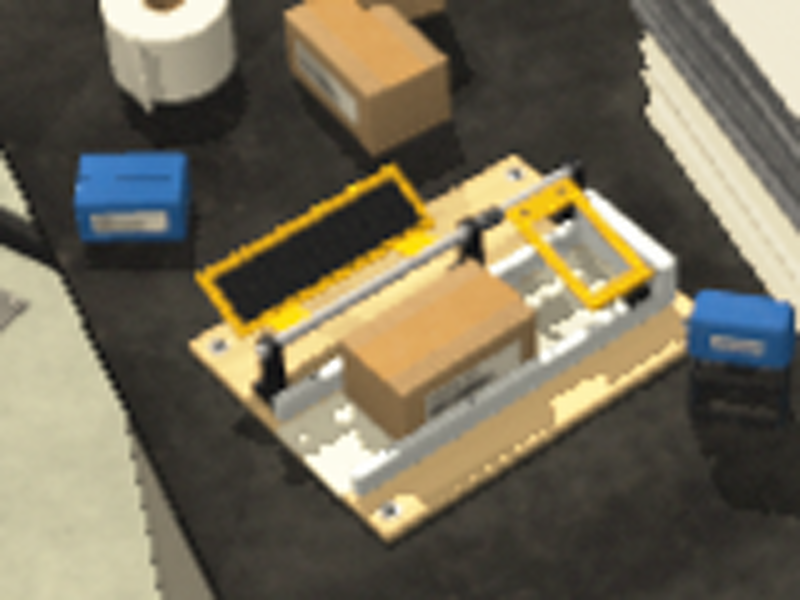

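```bash
python3 - <<'E'
from h import *
c=env.get_calibration("scene")
f=lambda u,v:(210+(u+.5)/5-.5,140+(v+.5)/5-.5)
J={"near":((390,538),(-.18,-.072)),"left":((192,345),(-.18,.124)),"top":((517,155),(.07,.124))}
A=[];B=[]
for k,(q,j) in J.items():
    P=ray(c,*f(*q),.006);print(k,P.round(4));A.append(j);B.append(P[:2])
A=np.array(A);B=np.array(B)
print([np.linalg.norm(B[i]-B[j]) for i,j in((0,1),(1,2))])
a=A-A.mean(0);b=B-B.mean(0);th=np.arctan2((a[:,0]*b[:,1]-a[:,1]*b[:,0]).sum(),(a*b).sum())
R=np.array([[np.cos(th),-np.sin(th)],[np.sin(th),np.cos(th)]]);o=B.mean(0)-R@A.mean(0)
print("yaw",np.degrees(th),"origin",o, "res",B-(A@R.T+o))
for n,q,z in(("carton top rear-left",(345,348),.058),("rear-right",(398,393),.058),("front-left",(480,262),.058),("front-right",(535,310),.058),("plate outer rear",(197,272),.07),("plate outer front",(392,165),.07),("stamp",(745,300),.084)):
    P=ray(c,*f(*q),z);print(n,P.round(3),"jig",(R.T@(P[:2]-o)).round(4))
E
```

```text
near [0.4332 0.0066 0.006 ]
left [0.396  0.1978 0.006 ]
top [0.6409 0.2475 0.006 ]
[np.float64(0.19482267030595282), np.float64(0.24995792370330167)]
yaw 11.221443358692355 origin [0.59627657 0.11188502] res [[-0.00048587  0.00034028]
 [ 0.00036898 -0.00069146]
 [ 0.00011689  0.00035119]]
carton top rear-left [0.457 0.105 0.058] jig [-0.1382  0.0205]
rear-right [0.468 0.059 0.058] jig [-0.1363 -0.0267]
front-left [0.555 0.128 0.058] jig [-0.0368  0.024 ]
front-right [0.565 0.078 0.058] jig [-0.037 -0.027]
plate outer rear [0.404 0.191 0.07 ] jig [-0.1732  0.115 ]
plate outer front [0.542 0.216 0.07 ] jig [-0.0331  0.1123]
stamp [0.661 0.005 0.084] jig [ 0.0428 -0.118 ]
```

The jig pose fits to under 1 mm: the origin is at about (0.596, 0.112) and the yaw is 11.2°. The carton's rear face is near jig x = -0.137. Next I'll move over the entry and check with the wrist camera.

```bash
cat >> h.py <<'E'
from scipy.spatial.transform import Rotation as Ro
def rt(th): return np.array([[np.cos(th),-np.sin(th)],[np.sin(th),np.cos(th)]])
TH=np.radians(11.22);O=np.array([.5963,.1119])
def j2w(p,O=None,th=None):
    O=globals()['O'] if O is None else O;th=TH if th is None else th
    return np.r_[rt(th)@np.array(p[:2])+O,p[2:]]
def w2j(P): return np.r_[rt(TH).T@(np.array(P[:2])-O),P[2:]]
def plan(target,yaw,s=None):
    s=s or env.read_state();R=Ro.from_euler('xyz',s["tool_rot"],degrees=True)
    Rt=Ro.from_euler('xyz',[180,0,yaw],degrees=True)
    return R.inv().apply(np.array(target)-s["eef_pos"]),(R.inv()*Rt).as_rotvec()
E
python3 - <<'E'
from h import *
t=j2w([-.175,.04,.231]);print(t,plan(t,np.degrees(TH)+90))
E
```

```text
[0.41686165 0.11708456 0.231     ] (array([-3.83962180e-01,  3.59880331e-01,  1.76740480e-04]), array([-2.90157350e-04,  9.43045622e-04, -5.11628784e-01]))
```

```bash
python3 -m pendant '[[[-0.03,0.028,0],[0,0,-0.04],0.072],[[-0.06,0.056,0],[0,0,-0.08],0.072],[[-0.09,0.084,0],[0,0,-0.12],0.072],[[-0.12,0.112,0],[0,0,-0.16],0.072],[[-0.15,0.14,0],[0,0,-0.2],0.072],[[-0.18,0.168,0],[0,0,-0.24],0.072],[[-0.21,0.196,0],[0,0,-0.28],0.072],[[-0.24,0.224,0],[0,0,-0.32],0.072],[[-0.27,0.253,0],[0,0,-0.36],0.072],[[-0.3,0.281,0],[0,0,-0.4],0.072],[[-0.33,0.309,0],[0,0,-0.45],0.072],[[-0.36,0.337,0],[0,0,-0.5],0.072]]' 20; python3 - <<'E'
from h import *
t=j2w([-.175,.04,.231]);print(t,plan(t,np.degrees(TH)+90))
E
```

```text
time_s: 1.15
eef_pos: [0.403, 0.1453, 0.2314]
tool_rot: [180.0, -0.0, 100.7]
contact_force: [1.7, 0.3, 0.4]
finger_gap: 0.0722
[0.41686165 0.11708456 0.231     ] (array([-0.03027545,  0.00843661,  0.00038273]), array([ 2.39324399e-04, -3.17088109e-06, -9.13689740e-03]))
```

```bash
python3 -m pendant '[[[-0.016,0.004,0],[0,0,-0.005],0.072],[[-0.031,0.0085,0],[0,0,-0.01],0.072],[[-0.031,0.0085,0],[0,0,-0.01],0.072]]'; python3 - <<'E'
from h import *
s=env.read_state();c=env.get_calibration("wrist");p,d=env.capture("wrist");cv2.imwrite("pics/w1.png",p)
np.save("w1T.npy",c["world_from_camera"]);print(s["eef_pos"],s["tool_rot"],w2j(s["eef_pos"]),np.array(c["world_from_camera"]).round(3).tolist())
E
```

```text
time_s: 1.4
eef_pos: [0.4178, 0.1161, 0.2313]
tool_rot: [180.0, 0.0, 101.0]
contact_force: [-0.1, -0.3, -0.1]
finger_gap: 0.072
[0.41783959 0.11611893 0.2312723 ] [1.79978644e+02 3.14520410e-02 1.00999151e+02] [-0.17422864  0.03886254  0.2312723 ] [[-0.191, 0.938, 0.29, 0.344], [0.982, 0.183, 0.056, 0.101], [-0.001, 0.295, -0.955, 0.373], [0.0, 0.0, 0.0, 1.0]]
```

View pics/w1.png

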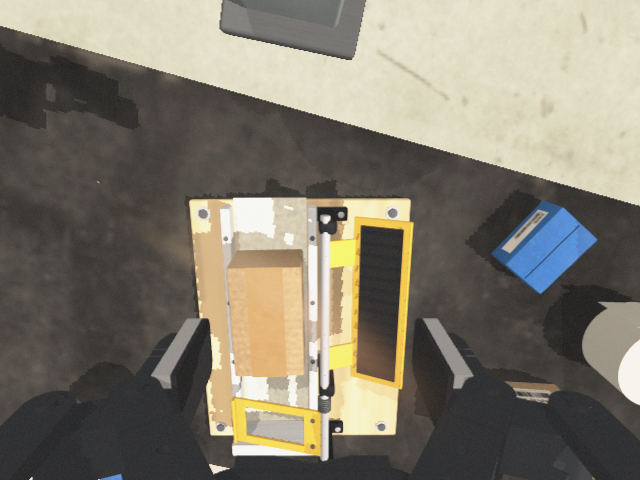

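```bash
python3 - <<'E'
from h import *
c=env.get_calibration("wrist");T=np.load("w1T.npy")
q=np.array([(190,199),(411,199),(397,436),(211,436)],float);A=np.array([(-.18,-.072),(-.18,.124),(.07,.124),(.07,-.072)])
for z in(.0,.008):
    B=np.array([ray(c,u,v,z,T)[:2] for u,v in q])
    print([round(np.linalg.norm(B[i]-B[i-1]),4) for i in range(4)])
    a=A-A.mean(0);b=B-B.mean(0);th=np.arctan2((a[:,0]*b[:,1]-a[:,1]*b[:,0]).sum(),(a*b).sum())
    o=B.mean(0)-rt(th)@A.mean(0);print(z,np.degrees(th),o)
for n,(u,v),z in(("rodL",(324,235),.062),("rodF",(324,455),.062),("top RL",(302,265),.058),("top RR",(231,265),.058),("top FL",(304,376),.058),("top FR",(237,377),.058),("plate",(358,217),.053),("plate",(413,221),.07),("plate",(403,388),.07),("plate",(352,380),.053),("bot RL",(302,250),.008),("botRR",(234,250),.008),("fL",(190,320),.231),("fR",(434,320),.231)):
    print(n,w2j(ray(c,u,v,z,T)).round(4))
p=cv2.imread("pics/w1.png")[190:470,170:430];cv2.imwrite("pics/w1c.png",cv2.resize(p,None,fx=2.1,fy=2.1,interpolation=cv2.INTER_CUBIC))
E
```

```text
[np.float64(0.2564), np.float64(0.1974), np.float64(0.2563), np.float64(0.1995)]
0.0 11.273433540078406 [0.59635408 0.11389405]
[np.float64(0.2509), np.float64(0.1931), np.float64(0.2508), np.float64(0.1952)]
0.008 11.273433540078406 [0.59220744 0.11329557]
rodL [-0.1661  0.0469  0.062 ]
rodF [0.0409 0.048  0.062 ]
top RL [-0.1405  0.0297  0.058 ]
top RR [-0.1407 -0.0264  0.058 ]
top FL [-0.0393  0.0304  0.058 ]
top FR [-0.0385 -0.0274  0.058 ]
plate [-0.1781  0.0735  0.053 ]
plate [-0.1787  0.1122  0.07  ]
plate [-0.0355  0.1135  0.07  ]
plate [-0.0318  0.0724  0.053 ]
bot RL [-0.1376  0.0286  0.008 ]
botRR [-0.1378 -0.0331  0.008 ]
fL [-0.179  -0.0076  0.231 ]
fR [-0.1787  0.0833  0.231 ]
```

View pics/w1c.png

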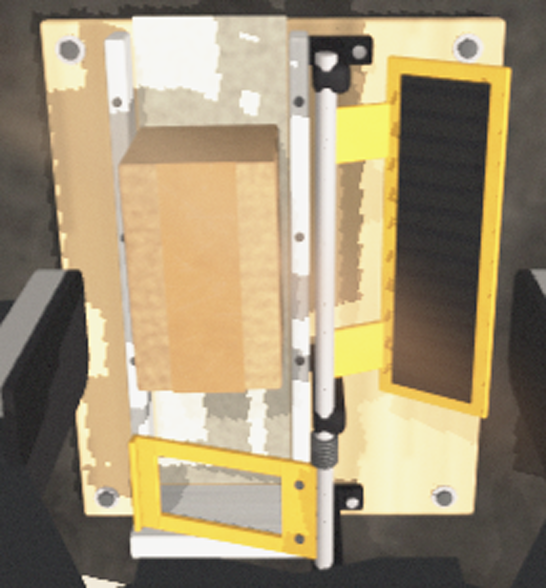

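The wrist view confirms the jig to about 2 mm: yaw 11.25°, origin near (0.595, 0.1125). The rear edge of the carton's base is at row 250 (jig x about -0.138) and its top edge at row 265. The plate covers columns 352–413. I'll descend with the plate finger at y of about 85 mm and the lane finger at about 0.

```bash
sed -i 's/^TH=.*/TH=np.radians(11.25);O=np.array([.5953,.1125])/' h.py; python3 - <<'E'
from h import *
s=env.read_state();print(w2j(s["eef_pos"]))
t=j2w([-.160,.042,.085]);print(t,plan(t,np.degrees(TH)+90))
E
```

```text
[-0.17386369  0.0394421   0.23119145]
[0.43018056 0.12247853 0.085     ] (array([0.00262954, 0.01387438, 0.14618917]), array([-1.53512653e-04,  6.02664256e-05, -4.53058270e-03]))
```

```bash
python3 -m pendant '[[[0.0026,0.014,0.02],[0,0,-0.0045],0.072],[[0.0026,0.014,0.045],[0,0,-0.0045],0.072],[[0.0026,0.014,0.075],[0,0,-0.0045],0.072],[[0.0026,0.014,0.1],[0,0,-0.0045],0.072],[[0.0026,0.014,0.125],[0,0,-0.0045],0.072],[[0.0026,0.014,0.14],[0,0,-0.0045],0.072],[[0.0026,0.014,0.146],[0,0,-0.0045],0.072],[[0.0026,0.014,0.146],[0,0,-0.0045],0.072]]'; python3 - <<'E'
from h import *
s=env.read_state();c=env.get_calibration("wrist");p,d=env.capture("wrist");cv2.imwrite("pics/w2.png",p)
p,d=env.capture("scene");cv2.imwrite("pics/s2.png",cv2.resize(p[140:260,210:370],None,fx=5,fy=5,interpolation=cv2.INTER_CUBIC))
print(w2j(s["eef_pos"]),s["contact_force"])
E
```

```text
time_s: 2.12
eef_pos: [0.4289, 0.1241, 0.0843]
tool_rot: [-179.9, -0.0, 101.4]
contact_force: [-0.4, 0.0, 0.5]
finger_gap: 0.072
[-0.16090208  0.04382064  0.08434343] [-0.36621277  0.0085891   0.50573311]
```

View pics/w2.png

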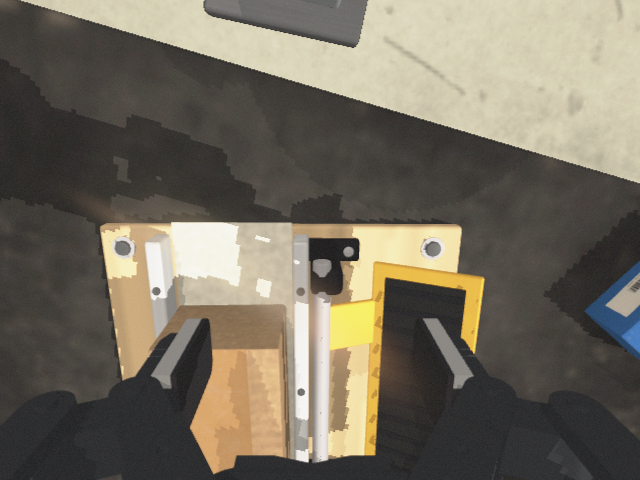

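View pics/s2.png

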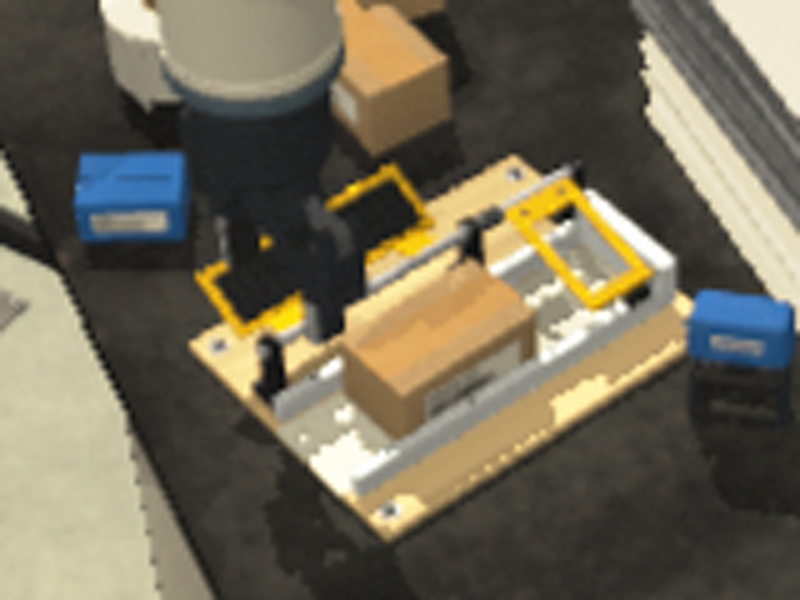

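Wrist view: the lane finger tip at (200,320) is about 9 mm behind the carton's rear edge. The plate finger at (430,320) is over the black pad. From the projection, the tips sit about 9 mm above the TCP, so I'll go down in small steps and watch the force.

```bash
python3 -m pendant '[[[-0.001,0,0.01],[0,0,0],0.072],[[-0.001,0,0.02],[0,0,0],0.072],[[-0.001,0,0.025],[0,0,0],0.072],[[-0.001,0,0.028],[0,0,0],0.072]]';python3 -m pendant '[[[0,0,0.002],[0,0,0],0.072],[[0,0,0.004],[0,0,0],0.072],[[0,0,0.006],[0,0,0],0.072],[[0,0,0.006],[0,0,0],0.072]]'; python3 -m pendant '[[[0,0,0.002],[0,0,0],0.072],[[0,0,0.004],[0,0,0],0.072],[[0,0,0.006],[0,0,0],0.072],[[0,0,0.006],[0,0,0],0.072]]'
```

```text
time_s: 2.55
eef_pos: [0.4304, 0.1228, 0.0577]
tool_rot: [180.0, 0.0, 101.4]
contact_force: [-0.0, 0.2, 0.4]
finger_gap: 0.0718
time_s: 2.88
eef_pos: [0.4301, 0.1226, 0.0512]
tool_rot: [180.0, 0.0, 101.4]
contact_force: [-0.8, -0.3, -0.1]
finger_gap: 0.072
time_s: 3.22
eef_pos: [0.4303, 0.1225, 0.0451]
tool_rot: [180.0, 0.0, 101.4]
contact_force: [1.0, -1.7, 2.8]
finger_gap: 0.0718
```

```bash
python3 -m pendant '[[[0,0,0.002],[0,0,0],0.072],[[0,0,0.004],[0,0,0],0.072],[[0,0,0.006],[0,0,0],0.072],[[0,0,0.006],[0,0,0],0.072]]';python3 -m pendant '[[[0,0,0.0015],[0,0,0],0.072],[[0,0,0.003],[0,0,0],0.072],[[0,0,0.0045],[0,0,0],0.072],[[0,0,0.0045],[0,0,0],0.072]]'; python3 - <<'E'
from h import *
s=env.read_state();c=env.get_calibration("wrist");p,d=env.capture("wrist");cv2.imwrite("pics/w3.png",p)
p,d=env.capture("scene");cv2.imwrite("pics/s3.png",cv2.resize(p[140:260,210:370],None,fx=5,fy=5,interpolation=cv2.INTER_CUBIC))
print(w2j(s["eef_pos"]),s["contact_force"])
E
```

```text
time_s: 3.55
eef_pos: [0.4304, 0.1223, 0.0391]
tool_rot: [180.0, 0.0, 101.4]
contact_force: [1.3, -7.1, 6.0]
finger_gap: 0.072
time_s: 3.88
eef_pos: [0.4305, 0.1223, 0.0347]
tool_rot: [180.0, 0.0, 101.4]
contact_force: [1.8, -7.2, 8.7]
finger_gap: 0.0723
[-0.15976741  0.04172302  0.034714  ] [ 1.84713352 -7.22450907  8.66667054]
```

View pics/w3.png

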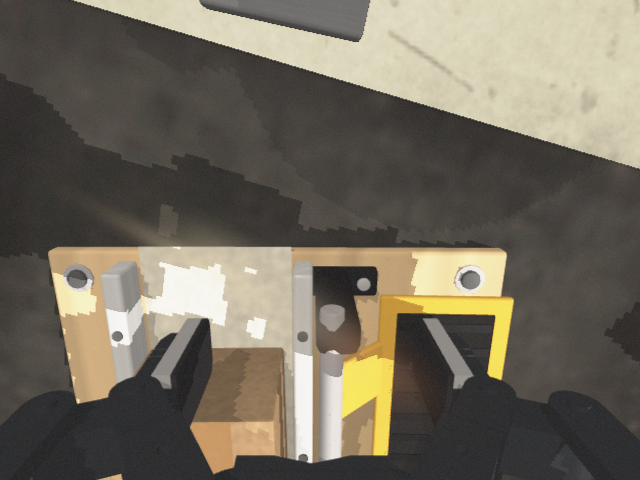

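View pics/s3.png

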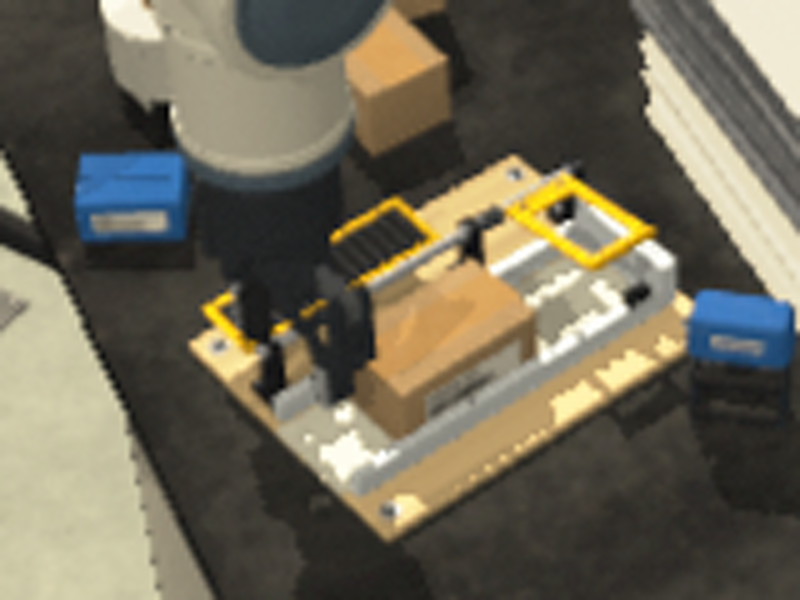

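```bash
python3 - <<'E'
from h import *
c=env.get_calibration("scene")
f=lambda u,v:(210+(u+.5)/5-.5,140+(v+.5)/5-.5)
for q in((597,267),(655,232)):
  for z in(.055,.065,.07,.075,.08): print(q,z,w2j(ray(c,*f(*q),z)).round(4))
for q in((597,305),):
  for z in(.032,.037,.042): print("closed",q,z,w2j(ray(c,*f(*q),z)).round(4))
E
```

```text
(597, 267) 0.055 [ 0.0151 -0.0222  0.055 ]
(597, 267) 0.065 [ 0.0089 -0.0298  0.065 ]
(597, 267) 0.07 [ 0.0057 -0.0336  0.07  ]
(597, 267) 0.075 [ 0.0026 -0.0374  0.075 ]
(597, 267) 0.08 [-0.0005 -0.0412  0.08  ]
(655, 232) 0.055 [ 0.0597 -0.0224  0.055 ]
(655, 232) 0.065 [ 0.0531 -0.03    0.065 ]
(655, 232) 0.07 [ 0.0498 -0.0338  0.07  ]
(655, 232) 0.075 [ 0.0465 -0.0376  0.075 ]
(655, 232) 0.08 [ 0.0432 -0.0414  0.08  ]
closed (597, 305) 0.032 [ 0.0093 -0.0287  0.032 ]
closed (597, 305) 0.037 [ 0.0063 -0.0324  0.037 ]
closed (597, 305) 0.042 [ 0.0032 -0.0361  0.042 ]
```

Scene view: the flap's front corner at (597,267) works out to about 75 mm high, so the flap is at about 0.43–0.45 rad. The force is 8.7 N down. The carton hasn't moved. Now I'll push slowly.

```bash
python3 -m pendant '[[[0,0.003,0.0005],[0,0,0],0.072],[[0,0.006,0.0005],[0,0,0],0.072],[[0,0.008,0.0005],[0,0,0],0.072],[[0,0.01,0.0005],[0,0,0],0.072],[[0,0.012,0.0005],[0,0,0],0.072],[[0,0.014,0.0005],[0,0,0],0.072],[[0,0.016,0.0005],[0,0,0],0.072],[[0,0.018,0.0005],[0,0,0],0.072],[[0,0.02,0.0005],[0,0,0],0.072],[[0,0.022,0.0005],[0,0,0],0.072],[[0,0.024,0.0005],[0,0,0],0.072]]'; python3 - <<'E'
from h import *
s=env.read_state();p,d=env.capture("wrist");cv2.imwrite("pics/w4.png",p)
p,d=env.capture("scene");cv2.imwrite("pics/s4.png",cv2.resize(p[140:260,210:370],None,fx=5,fy=5,interpolation=cv2.INTER_CUBIC))
print(w2j(s["eef_pos"]),s["contact_force"])
E
```

```text
time_s: 4.9
eef_pos: [0.4523, 0.1272, 0.034]
tool_rot: [-179.8, -0.0, 101.4]
contact_force: [-5.9, -1.5, 8.0]
finger_gap: 0.0722
[-0.13741696  0.04231936  0.03404542] [-5.9370138  -1.46108335  7.96627292]
```

View pics/s4.png

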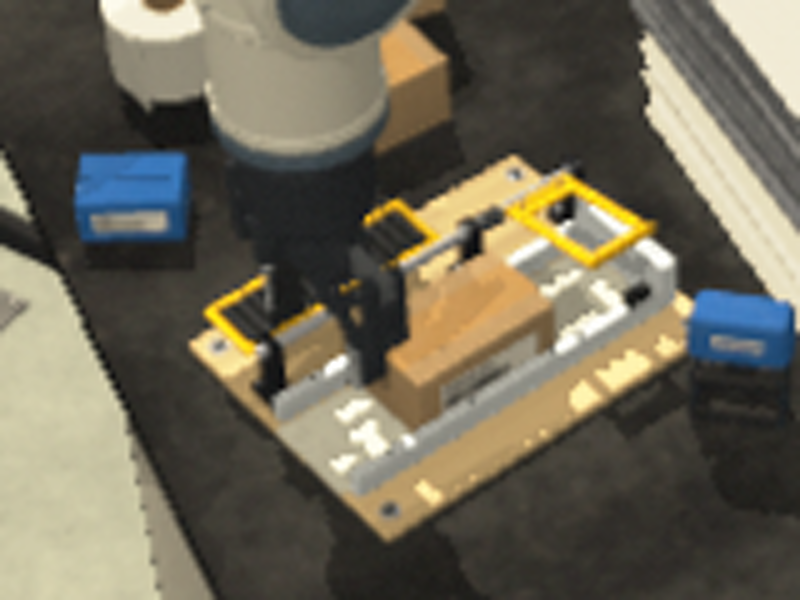

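View pics/w4.png

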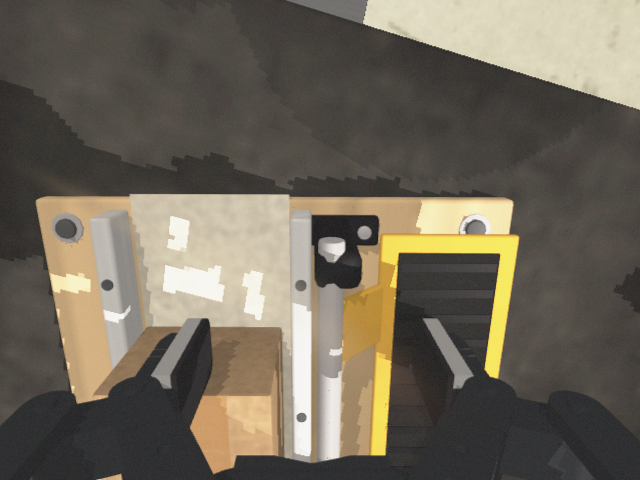

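The carton is sliding squarely and the flap is still up. Continuing.

```bash
python3 -m pendant '[[[0,0.003,0],[0,0,0],0.072],[[0,0.006,0],[0,0,0],0.072],[[0,0.009,0],[0,0,0],0.072],[[0,0.012,0],[0,0,0],0.072],[[0,0.015,0],[0,0,0],0.072],[[0,0.018,0],[0,0,0],0.072],[[0,0.021,0],[0,0,0],0.072],[[0,0.024,0],[0,0,0],0.072],[[0,0.027,0],[0,0,0],0.072],[[0,0.03,0],[0,0,0],0.072]]'; python3 -m pendant '[[[0,0.003,0],[0,0,0],0.072],[[0,0.006,0],[0,0,0],0.072],[[0,0.009,0],[0,0,0],0.072],[[0,0.012,0],[0,0,0],0.072],[[0,0.015,0],[0,0,0],0.072],[[0,0.018,0],[0,0,0],0.072],[[0,0.021,0],[0,0,0],0.072],[[0,0.024,0],[0,0,0],0.072],[[0,0.027,0],[0,0,0],0.072]]'; python3 - <<'E'
from h import *
s=env.read_state();p,d=env.capture("wrist");cv2.imwrite("pics/w5.png",p)
p,d=env.capture("scene");cv2.imwrite("pics/s5.png",cv2.resize(p[140:260,210:370],None,fx=5,fy=5,interpolation=cv2.INTER_CUBIC))
print(w2j(s["eef_pos"]),s["contact_force"])
E
```

```text
time_s: 5.83
eef_pos: [0.4817, 0.1331, 0.034]
tool_rot: [-179.8, -0.0, 101.4]
contact_force: [-6.0, -1.6, 7.5]
finger_gap: 0.0718
time_s: 6.58
eef_pos: [0.5081, 0.1384, 0.034]
tool_rot: [-179.8, -0.0, 101.4]
contact_force: [-5.8, -1.1, 6.8]
finger_gap: 0.0719
[-0.08043481  0.0424434   0.03395307] [-5.84906389 -1.12018275  6.75588882]
```

View pics/s5.png

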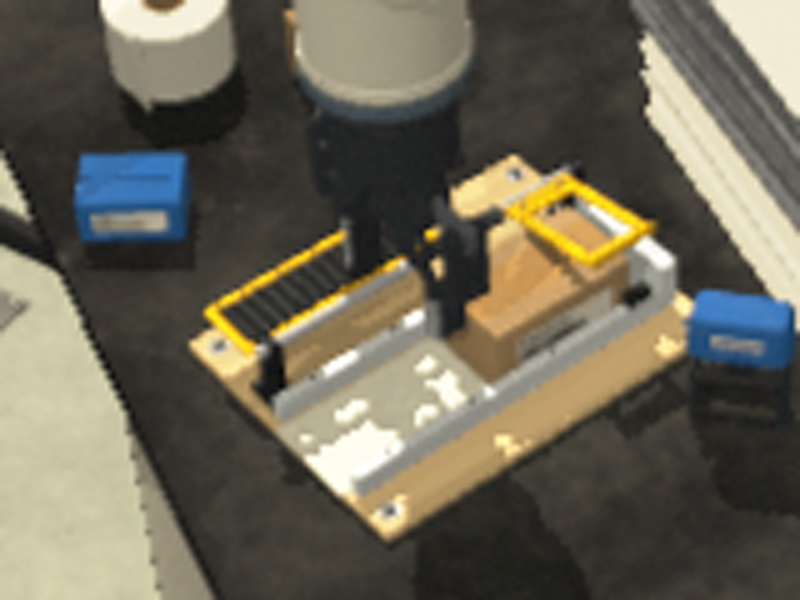

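View pics/w5.png

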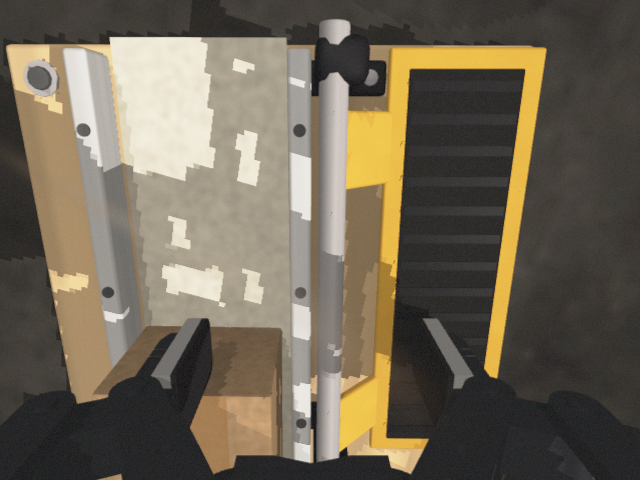

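The carton is under the raised flap, with about 19 mm left. I'll approach the stop slowly and watch the force.

```bash
python3 -m pendant '[[[0,0.002,0],[0,0,0],0.072],[[0,0.004,0],[0,0,0],0.072],[[0,0.006,0],[0,0,0],0.072],[[0,0.008,0],[0,0,0],0.072],[[0,0.01,0],[0,0,0],0.072],[[0,0.012,0],[0,0,0],0.072],[[0,0.013,0],[0,0,0],0.072],[[0,0.014,0],[0,0,0],0.072]]'; python3 -m pendant '[[[0,0.0007,0],[0,0,0],0.072],[[0,0.0014,0],[0,0,0],0.072],[[0,0.002,0],[0,0,0],0.072]]';python3 - <<'E'
from h import *
s=env.read_state();print(w2j(s["eef_pos"]),s["contact_force"])
E
```

```text
time_s: 7.35
eef_pos: [0.522, 0.1412, 0.0339]
tool_rot: [-179.9, -0.0, 101.4]
contact_force: [-6.0, -0.5, 7.3]
finger_gap: 0.0721
time_s: 7.6
eef_pos: [0.5238, 0.1416, 0.034]
tool_rot: [-179.8, -0.0, 101.4]
contact_force: [-6.0, -1.5, 7.4]
finger_gap: 0.0719
[-0.06440466  0.04247097  0.0339554 ] [-6.04575303 -1.4748957   7.40187771]
```

```bash
python3 -m pendant '[[[0,0.0007,0],[0,0,0],0.072],[[0,0.0014,0],[0,0,0],0.072]]';python3 -m pendant '[[[0,0.0006,0],[0,0,0],0.072],[[0,0.0012,0],[0,0,0],0.072]]'; python3 - <<'E'
from h import *
s=env.read_state();p,d=env.capture("scene");cv2.imwrite("pics/s6.png",cv2.resize(p[140:260,210:370],None,fx=5,fy=5,interpolation=cv2.INTER_CUBIC))
p,d=env.capture("wrist");cv2.imwrite("pics/w6.png",p)
print(w2j(s["eef_pos"]),s["contact_force"])
E
```

```text
time_s: 7.77
eef_pos: [0.5248, 0.1418, 0.0339]
tool_rot: [-179.8, -0.0, 101.4]
contact_force: [-10.2, -3.3, 10.8]
finger_gap: 0.0719
time_s: 7.93
eef_pos: [0.5248, 0.1418, 0.0338]
tool_rot: [-179.7, -0.0, 101.4]
contact_force: [-15.4, -4.6, 17.1]
finger_gap: 0.0718
[-0.06339989  0.04244842  0.03383669] [-15.41327248  -4.56241922  17.09110287]
```

View pics/s6.png

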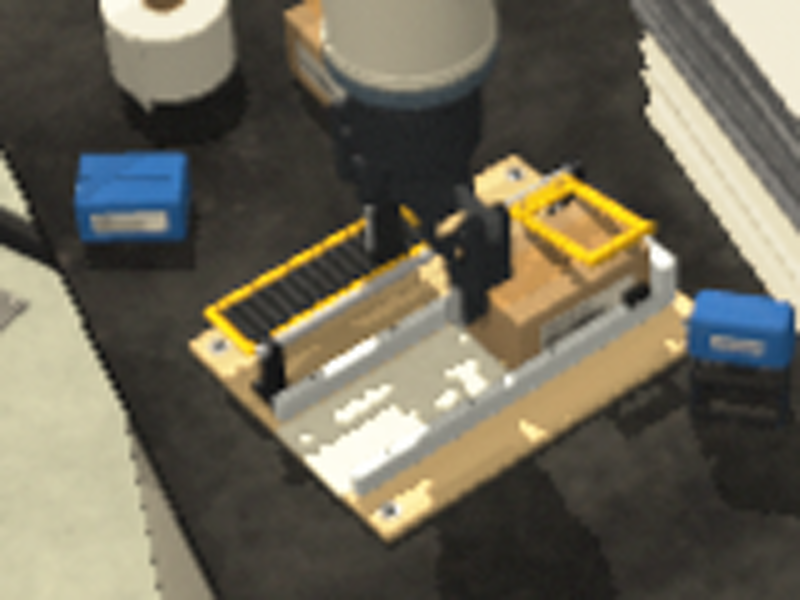

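View pics/w6.png

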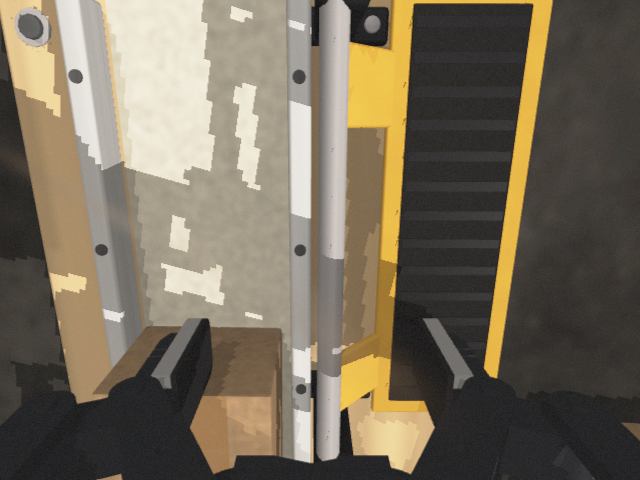

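```bash
python3 - <<'E'
from h import *
c=env.get_calibration("scene")
f=lambda u,v:(210+(u+.5)/5-.5,140+(v+.5)/5-.5)
print("rear top right s6",w2j(ray(c,*f(517,328),.058)),"s0",w2j(ray(c,*f(398,393),.058)))
c=env.get_calibration("wrist");
for u in(150,200,280):
  print(w2j(ray(c,u,327,.008)))
for u in(150,280):print(w2j(ray(c,u,395,.058)))
s=env.read_state();print(s["contact_force"],s["time_s"])
E
```

```text
rear top right s6 [-0.05299111 -0.03205937  0.058     ] s0 [-0.13544419 -0.02744098  0.058     ]
[-0.05179439 -0.03004957  0.008     ]
[-0.05185586 -0.00796702  0.008     ]
[-0.05195421  0.02736354  0.008     ]
[-0.05281853 -0.01157602  0.058     ]
[-0.05293817  0.0309998   0.058     ]
[-13.45706855  -3.18919142  13.72286582] 8.0333
```

```bash
python3 - <<'E'
from h import *
c=env.get_calibration("wrist")
for u,v in((375,411),(427,411)): print("plate front edge(-30)",w2j(ray(c,u,v,.042)))
print("block -168 centre-ish",w2j(ray(c,345,45,.0)))
c=env.get_calibration("scene");f=lambda u,v:(210+(u+.5)/5-.5,140+(v+.5)/5-.5)
for n,q in(("near",(390,538)),):print(w2j(ray(c,*f(*q),.0)))
p,d=env.capture("side");cv2.imwrite("pics/side6.png",cv2.resize(p[180:270,230:370],None,fx=5.6,fy=5.6,interpolation=cv2.INTER_CUBIC))
p,d=env.capture("scene");cv2.imwrite("pics/s6b.png",cv2.resize(p[165:215,295:355],None,fx=12,fy=12,interpolation=cv2.INTER_CUBIC))
E
```

```text
plate front edge(-30) [-0.03450055  0.06525642  0.042     ]
plate front edge(-30) [-0.03455569  0.08483426  0.042     ]
block -168 centre-ish [-0.16669864  0.05374502  0.        ]
[-0.17690345 -0.0681177   0.        ]
```

View pics/side6.png

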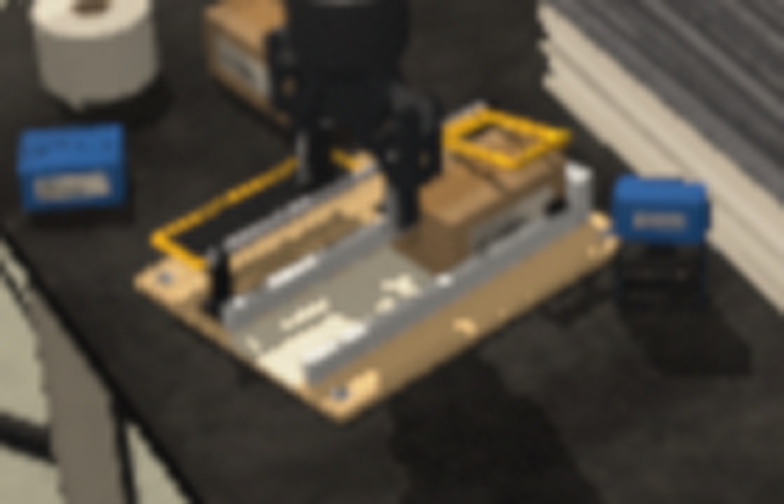

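View pics/s6b.png

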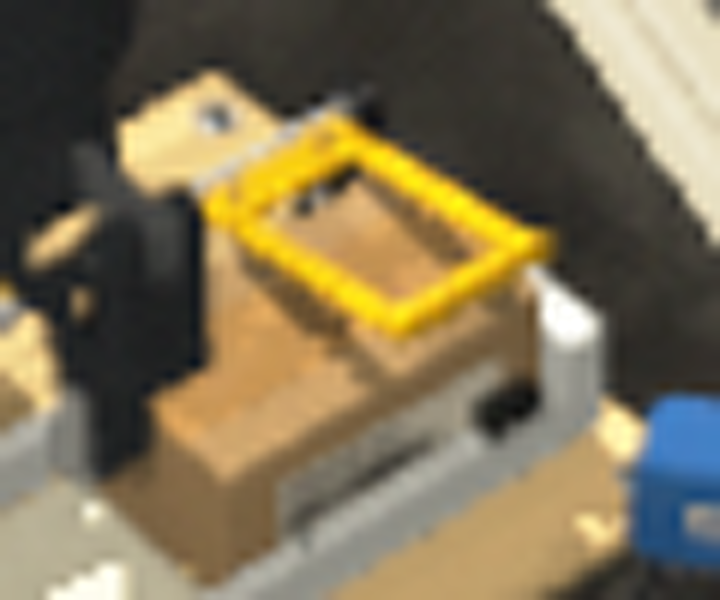

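The carton's front face meets the end stop, with no gap at about (535,310) in the zoom. Its rear edge reads -52 mm, but the plate's front edge reads 4 mm short in the same frame, so x is about 0. The push force jumped and motion stopped, which is what contact with the stop should look like. Next I'll back off the carton with the flap still held, then raise slowly.

```bash
python3 -m pendant '[[[0,-0.002,0],[0,0,0],0.072],[[0,-0.004,0],[0,0,0],0.072],[[0,-0.007,0],[0,0,0],0.072],[[0,-0.01,0],[0,0,0],0.072],[[0,-0.013,0],[0,0,0],0.072],[[0,-0.013,0],[0,0,0],0.072]]'; python3 -m pendant '[[[0,0,-0.002],[0,0,0],0.072],[[0,0,-0.004],[0,0,0],0.072],[[0,0,-0.006],[0,0,0],0.072],[[0,0,-0.008],[0,0,0],0.072],[[0,0,-0.01],[0,0,0],0.072],[[0,0,-0.012],[0,0,0],0.072],[[0,0,-0.014],[0,0,0],0.072],[[0,0,-0.018],[0,0,0],0.072],[[0,0,-0.024],[0,0,0],0.072],[[0,0,-0.035],[0,0,0],0.072],[[0,0,-0.05],[0,0,0],0.072]]'; python3 -m pendant '[[[0,-0.01,-0.03],[0,0,0],0.072],[[0,-0.03,-0.06],[0,0,0],0.072],[[0,-0.05,-0.09],[0,0,0],0.072],[[0,-0.07,-0.12],[0,0,0],0.072],[[0,-0.08,-0.13],[0,0,0],0.072],[[0,-0.08,-0.13],[0,0,0],0.072],[[0,-0.08,-0.13],[0,0,0],0.072],[[0,-0.08,-0.13],[0,0,0],0.072]]'; python3 - <<'E'
from h import *
s=env.read_state();print(w2j(s["eef_pos"]),s["contact_force"])
c=env.get_calibration("wrist");np.save("w7T.npy",c["world_from_camera"])
p,d=env.capture("wrist");cv2.imwrite("pics/w7.png",p)
p,d=env.capture("scene");cv2.imwrite("pics/s7full.png",p);cv2.imwrite("pics/s7.png",cv2.resize(p[140:260,210:370],None,fx=5,fy=5,interpolation=cv2.INTER_CUBIC))
E
```

```text
time_s: 8.63
eef_pos: [0.5154, 0.1398, 0.0345]
tool_rot: [179.9, -0.0, 101.4]
contact_force: [0.6, -1.0, 5.8]
finger_gap: 0.0721
time_s: 9.55
eef_pos: [0.5145, 0.1396, 0.0844]
tool_rot: [-179.9, -0.0, 101.4]
contact_force: [-0.3, 0.1, -0.2]
finger_gap: 0.0725
time_s: 10.22
eef_pos: [0.4369, 0.1239, 0.2139]
tool_rot: [-180.0, -0.0, 101.4]
contact_force: [0.7, 0.3, -0.4]
finger_gap: 0.0718
[-0.15314456  0.04210665  0.21387973] [ 0.72606509  0.33247185 -0.38944787]
```

View pics/w7.png

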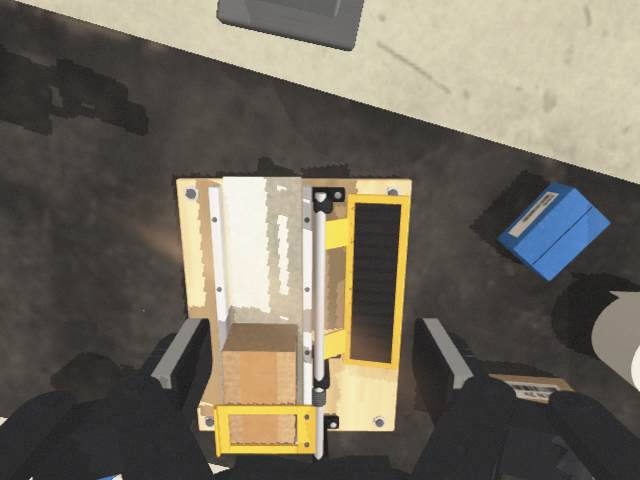

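View pics/s7.png

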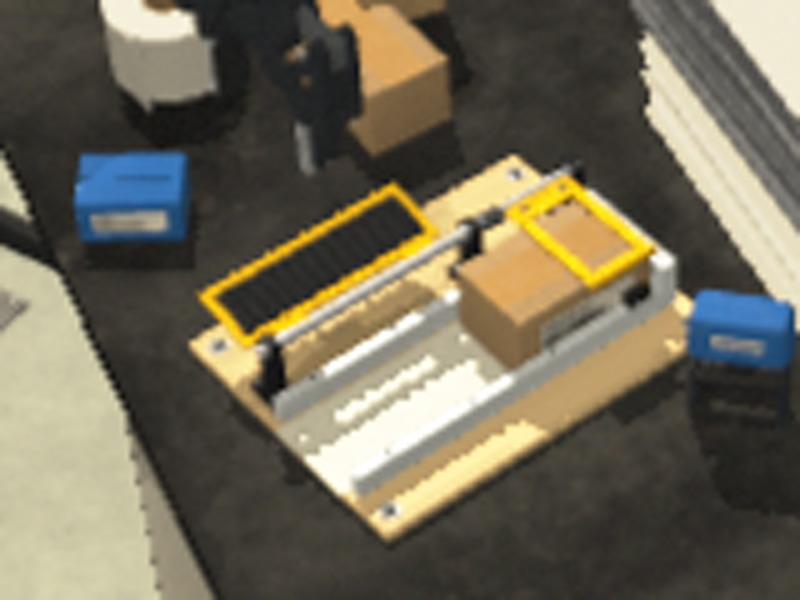

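```bash
python3 - <<'E'
from h import *
c=env.get_calibration("wrist");T=np.load("w7T.npy")
g=lambda u,v,z:w2j(ray(c,u,v,z,T)).round(4)
print("base rear (-180)",g(177,180,.008),g(411,180,.008),"front(70)",g(397,431,.008),g(199,430,.008))
print("carton rear bottom",g(230,324,.008),g(297,324,.008))
print("carton rear top",g(222,351,.058),g(296,352,.058))
print("flap rear (0), z.06",g(217,406,.061),g(310,405,.061))
print("plate -174/-30, z.052",g(350,195,.05),g(345,360,.05))
E
```

```text
base rear (-180) [-0.1817 -0.0698  0.008 ] [-0.1823  0.1223  0.008 ] front(70) [0.0662 0.1263 0.008 ] [ 0.0656 -0.0706  0.008 ]
carton rear bottom [-0.051  -0.0334  0.008 ] [-0.0512  0.0277  0.008 ]
carton rear top [-0.0527 -0.0304  0.058 ] [-0.052   0.0286  0.058 ]
flap rear (0), z.06 [-0.0031 -0.0369  0.061 ] [-0.0043  0.0399  0.061 ]
plate -174/-30, z.052 [-0.1769  0.0688  0.05  ] [-0.0399  0.0687  0.05  ]
```

The flap's rear edge and the carton's rear edge are 48–49 mm apart (50 expected), so the carton is home to within 1–2 mm. It is square to the lane, the flap lies level on it, and nothing touches the robot.

```bash
python3 -c "
from workcell import env
print(env.read_state()['contact_force']);print(env.hand_in())"
```

```text
[-0.24942984 -0.29576866  0.93641605]
the job is handed in; nothing more can be done
None
```

The carton is loaded in the jig and the job is handed in, at about 10 s on the clock of the 38 s allowed. No verdict was reported, so success rests on the checks below.

**What I did:** One fingertip pressed the finger plate down until the flap stood at about 0.43–0.45 rad, with about 9 N upward on the tool. The other fingertip slid the carton along the lane until it met the end stop. I then backed off with the flap still held, and raised the fingers slowly so the flap closed on the carton.

**Last checks:**
- **Carton:** It measures square to the lane and flat. Its rear edge is 48–49 mm behind the flap's entry edge, where 50 mm is expected, so it is within 1–2 mm of home.
- **Flap:** It lies on the carton's top. I judged "level" from the pictures and did not measure the closed angle.
- **Robot:** It is clear of everything, and the last force reading was about 1 N, which is noise level.
- **Other things on the bench:** I compared only the ones in the close-up pictures, and none had visibly moved. I did not measure them, and I did not check the calculator, marker and note pad again.

**Disagreements:**
- **Jig position:** The scene and wrist cameras differed by 2–4 mm along the lane. The wrist camera's raw figure put the carton's rear edge at -51 to -52 mm. I therefore relied on distances to parts of the jig and on feeling the stop.
- **Force at the stop:** Total contact force on the tool peaked at about 23 N in the readings, and that includes the plate's share.

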